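Find the hand of a quick-turn bottle cap and hold it lifted off

TASK

The amber bottle clamped in the bench holder has a blue quick-turn cap, and nobody knows whether it opens clockwise or anticlockwise. Try to loosen it one way and, if that way is blocked, the other way, turning it on the neck until it is free; then lift it off and finish still holding the cap in the gripper, level, about 10 cm above the bottle's mouth. Leave the white jar, the black stopper and the red cap beside it alone.

Things in the scene. Friction and masses are not known exactly. Their poses are not given: they have to be found in the camera images.
- bottle: amber bottle, 76 mm across, white label band, clamped immovably in a grey 116 x 116 mm bench holder; origin at the centre of the holder's underside on the worktop, z up; heading within 35 degrees. Shoulder under the cap 105 mm above the origin. One direction of turn, drawn at random each time and invisible from outside, is blocked by a solid stop within 10 degrees.
- mouth (a point): centre of the mouth of the bottle's neck (31 mm across), on its upper rim, 133 mm above the origin of bottle, hidden inside the cap. The neck locks the cap by two lugs: locked, it lifts only about 2 mm. Turned the open way it moves easily, lifts off freely from 50 degrees on, and meets an end stop at about 70 degrees.
- cap: blue ribbed round loose cap, 50 mm across, 30 mm tall, about 40 g; white radial index bar on its top along its +x; origin at the centre of its underside, z up. Seated, its underside is 107 mm above the worktop and its index within 3 degrees of bottle's +x. Gripped across its sides with 20 N it turns with the gripper, and slips harmlessly in the pads at a stop.
- jar: bystander: loose white screw-top jar, 64 mm across, 82 mm tall; origin at the centre of its underside.
- stopper: bystander: loose black rubber stopper, 43 mm across, 27 mm tall; origin at the centre of its underside.
- red_cap: bystander: loose red spare cap lying on the worktop, 62 mm across, 26 mm tall; origin at the centre of its underside.
Not all that is in view belongs to the job. There is more than one size of the cap; the job needs the smallest.

How it is judged:
By the outcome, as a careful person would: the job done as asked, in the order asked, and still so for the second after the job is handed in, while the arm keeps its last pose, push and grip.
It also fails if it takes over 35 s, if anything falls off the work surface, if the arm or the gripper's body presses on something with over 40 N, if the wrist force passes 120 N, or if a joint passes its speed limit or range.

ROBOT

A 6-joint arm with a two-finger parallel gripper is mounted at the origin on a cart in front of the work surface, level with it; the furniture and walls round the work are solid. World frame = base frame: x ahead of the robot, y to its left, z up, the work surface at z = 0. Lengths are in m, angles in degrees, forces in N, time in s.
With the tool pointing down it reaches from about 0.4 to 0.825 m from the base axis. Payload 7 kg.
Tool frame: the origin (TCP) lies midway between the tips of the shut fingers; the grasp point (between the pads) lies r.tcp_to_grasp behind it (r.tcp_to_grasp is the distance from the TCP to the grasp point, in m); x points along the fingers, y is the direction in which the jaws open and shut, and the axes are right-handed (so a half turn about x gives the same grasp; the last joint's range is limited). The gripper opens to 88 mm and grips with 3 to 60 N. Pads are 19 mm wide; open, the fingers measure 130 mm over their backs; the gripper's body (78 mm by 193 mm) begins 47 mm behind the grasp point.
Start: joints at [82.97, 20.546, 0.682, 0, -70.136, -16.507], TCP at [0.27, 0.619, 0.227] pointing down, gripper open.
Joint ranges: [-176.03, 176.03], [-82.01, 121.73], [-58.28, 71.71], [-173.87, 95.51], [-174.79, -0.11], [-173.66, 173.66]. Speed limits (degrees/s): [136.94, 136.94, 172.46, 180, 180, 180].

INTERFACE

Orientations are given as [roll, pitch, yaw] about the fixed x, y, z axes, in that order (R = Rz(yaw) Ry(pitch) Rx(roll)).
In Python, from plant import r gives the robot as it stands.
- The arm moves only by the tool carry_out, never from a script. Its argument "moves" is a list of rows, each a list of 7 numbers: the shift along the world's x, y, z in mm, then the turn, a rotation vector about the world's x, y, z in rad, then the opening in per cent of the stroke, from 0 (shut) to 100 (fully open). In form: [[x, y, z, wx, wy, wz, claw], ...]. A call has 1 to 5 rows; each row is the pose to reach, as a shift and turn from the pose commanded when the call began; what a row does not reach only later rows make up. A row lasts 1/10 s, in which the tool goes at most 50 mm and 8.59 degrees, less where a joint would pass 70% of its speed; a pose out of reach is approached as far as the arm can. A call with a gripper value outside its range is refused whole. The fingers move at their own pace and stop on an object; "squeeze" is the grip in N (left out, the last holds). Time passes only in rows, so rows that repeat a pose let the fingers close. It gives the time, the measured TCP pose, the force and the opening at its end, in the units of the state.
- r.get_state(): the state, without advancing time (a new reading comes with each control period).
- r.capture(name): name is "scene" or "side" or "wrist"; returns the picture (400x640x3 uint8, blue, green, red); there is no depth.
- r.camera_params(name): a dict with "K" (3x3 intrinsics, pixels), "rvec" (rotation vector, rad) and "tvec" (3), from world to camera coordinates, as OpenCV has them. Camera axes: x right, y down, z forward; pixel columns grow to the right and rows downward; lengths in m; the calibration is good to about 2 mm. A picture is of the moment at which its call begins: read the wrist's pose just before it. camera_params takes no time and is no camera call; for the wrist camera it gives the pose at the moment of the call.
- r.close_job(): hands the job in, once; it reports no verdict.
The state is a dict: "time_s": time; "joints": joint angles; "qd": joint speeds; "joint_torque": joint torques, N m; "tcp_pos": TCP position; "eef_rot": TCP orientation; "contact_force": force on the tool from outside, world axes, zero at the start; "moment": the same for the moment, N m; "gripper_width": finger opening in m.
Only numpy, scipy, OpenCV 4.12 (cv2) and the standard library are available. Lean on these libraries where they do the work, as an engineer would, in place of code of your own. Each camera call takes 0.05 s, during which the arm holds its last target. There are 200 camera calls.

## Working session

There is one attempt and no reset: what is moved stays moved. The work goes in short steps, Python scripts to look and compute and a tool call to move; the robot and the scene stay as the last step left them, time stands still between calls to the robot, and variables do not carry over. Pictures are saved under pics/ and viewed, about 8 in all and at most 12, crops included, and the job is handed in when it is done.

Besides the shell and the picture viewer there is one more tool, called after "Call:" as name(argument=value, ...), one argument or row to a line, values as JSON. carry_out: Moves the arm, as the interface text tells. Its arguments: {"type":"object","properties":{"moves":{"type":"array"},"squeeze":{"type":"number"}},"required":["moves"]}

```bash
mkdir -p pics; ls; python3 - <<'E'
from plant import r
import cv2
for n in ("scene","side"):
    im=r.capture(n); cv2.imwrite(f"pics/{n}0.png",im)
print(r.get_state(), r.tcp_to_grasp)
for n in ("scene","side","wrist"): print(n,r.camera_params(n))
E
```

```text
pics
{'time_s': 0.1, 'joints': array([ 8.29695873e+01,  2.05876887e+01,  6.39368502e-01, -1.53296719e-02,
       -7.01379544e+01, -1.65070577e+01]), 'qd': array([ 0.13543577, -0.1833065 ,  0.21546314,  0.0815891 ,  0.01928325,
        0.05351335]), 'joint_torque': array([-8.60187629e-04, -5.84166920e+01,  2.93750328e+01,  7.01557115e+00,
        1.01182310e-02, -5.81777613e-05]), 'tcp_pos': array([0.26942255, 0.61841792, 0.22572255]), 'eef_rot': array([  97.02490332,   89.9125296 , -106.51778624]), 'contact_force': array([-0.11578019, -0.31285429,  0.70021533]), 'moment': array([-0.03753626,  0.04964298, -0.00695962]), 'gripper_width': 0.0876173961697222} 0.0188
scene {'K': array([[370.91146298,   0.        , 314.53950196],
       [  0.        , 370.91146298, 199.12129672],
       [  0.        ,   0.        ,   1.        ]]), 'rvec': array([ 2.15788079, -0.5579716 ,  0.30173193]), 'tvec': array([-0.3859194 ,  0.32290316,  0.62300466])}
side {'K': array([[404.7509087 ,   0.        , 319.6706211 ],
       [  0.        , 404.7509087 , 197.09670481],
       [  0.        ,   0.        ,   1.        ]]), 'rvec': array([ 2.16956552, -0.61229071,  0.29568299]), 'tvec': array([-0.35476299,  0.31728787,  0.60177936])}
wrist {'K': array([[281.92813893,   0.        , 321.63916155],
       [  0.        , 281.92813893, 204.95844828],
       [  0.        ,   0.        ,   1.        ]]), 'rvec': array([-1.6126401 ,  2.46398763,  0.38365363]), 'tvec': array([ 0.67391551, -0.03907663,  0.39264233])}
```

View pics/scene0.png

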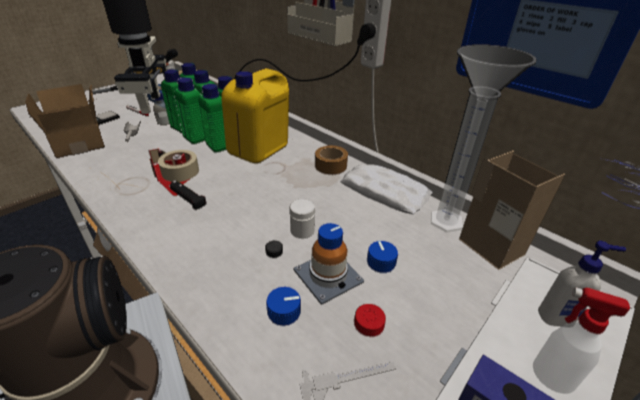

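View pics/side0.png

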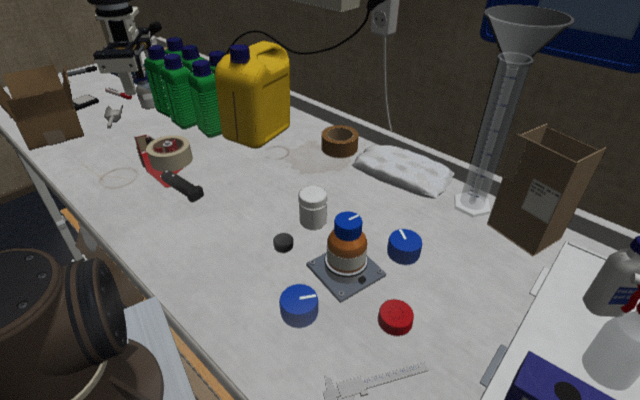

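Scene: the target, the blue cap on the amber bottle, is at about (331,235) and in side at (348,225). It could be confused with the loose blue caps at (284,305) and (382,256), which are larger and lie on the table. The jar is at (302,218), the stopper at (274,248) and the red cap at (370,320). I choose the one on the bottle.

```bash
cat > h.py <<'E'
import numpy as np, cv2
from plant import r
def ray(p,uv,z):
    R,_=cv2.Rodrigues(p["rvec"]); C=-R.T@p["tvec"]
    d=R.T@np.linalg.inv(p["K"])@np.array([*uv,1.]); return C+d*(z-C[2])/d[2]
def proj(p,X): return cv2.projectPoints(np.atleast_2d(np.float64(X)),p["rvec"],p["tvec"],p["K"],None)[0].reshape(-1,2)
def blobs(im,kind,amin=30):
    h=cv2.cvtColor(im,cv2.COLOR_BGR2HSV)
    m={"blue":cv2.inRange(h,(100,120,60),(120,255,255)),"red":cv2.inRange(h,(172,120,60),(180,255,255))|cv2.inRange(h,(0,180,60),(4,255,255)),
       "white":cv2.inRange(h,(0,0,150),(180,60,255)),"black":cv2.inRange(h,(0,0,0),(180,255,50))}[kind]
    n,l,s,c=cv2.connectedComponentsWithStats(m); return [(s[i],c[i],l==i) for i in range(1,n) if s[i][4]>=amin]
E
python3 - <<'E'
from h import *
ims={}
for n in ("scene","side"):
    im=cv2.imread(f"pics/{n}0.png"); p=r.camera_params(n); R,_=cv2.Rodrigues(p["rvec"]); print(n,"C",(-R.T@p["tvec"]).round(3))
    for k in ("blue","red"):
        for s,c,m in blobs(im,k,100):
            if 240<c[0]<430 and 200<c[1]<340: print(k,s,c.round(1),ray(p,c,.122).round(3),ray(p,c,.013).round(3))
    u,v=((331,236) if n=="scene" else (348,226))
    ims[n]=cv2.resize(im[v-30:v+60,u-40:u+40],None,fx=5,fy=5,interpolation=cv2.INTER_CUBIC)
    print("jar",ray(p,(302,218) if n=="scene" else (313,208),.041).round(3),"stop",ray(p,(274,248) if n=="scene" else (284,242),.013).round(3))
cv2.imwrite("pics/crop0.png",np.hstack([ims["scene"],ims["side"]]))
p=r.camera_params("wrist"); R,_=cv2.Rodrigues(p["rvec"]); print("wrist C",(-R.T@p["tvec"]).round(3),"axis",R[2].round(3),"right",R[0].round(3))
E
```

```text
scene C [ 0.176 -0.451  0.638]
blue [319 223  24  26 380] [331.  234.3] [0.494 0.024 0.122] [0.561 0.125 0.013]
blue [368 241  30  31 560] [383.7 254.1] [ 0.554 -0.073  0.122] [0.634 0.007 0.013]
blue [267 287  33  38 884] [283.4 304.2] [ 0.332 -0.086  0.122] [ 0.365 -0.009  0.013]
red [355 304  30  32 694] [370.3 318.8] [ 0.443 -0.18   0.122] [ 0.5   -0.123  0.013]
jar [0.511 0.186 0.041] stop [0.416 0.148 0.013]
side C [ 0.159 -0.422  0.621]
blue [335 212  27  28 478] [349.1 223.3] [0.495 0.024 0.122] [0.568 0.122 0.013]
blue [388 229  34  35 741] [406.3 244.3] [ 0.548 -0.072  0.122] [0.633 0.004 0.013]
blue [280 284  38  31 868] [297.7 299.7] [ 0.33  -0.077  0.122] [ 0.368 -0.001  0.013]
red [380 300  33  35 826] [397.1 315.7] [ 0.44  -0.177  0.122] [ 0.501 -0.123  0.013]
jar [0.51  0.181 0.041] stop [0.416 0.146 0.013]
wrist C [0.346 0.586 0.384] axis [-0.281  0.12  -0.952] right [-0.4   -0.917  0.003]
```

View pics/crop0.png

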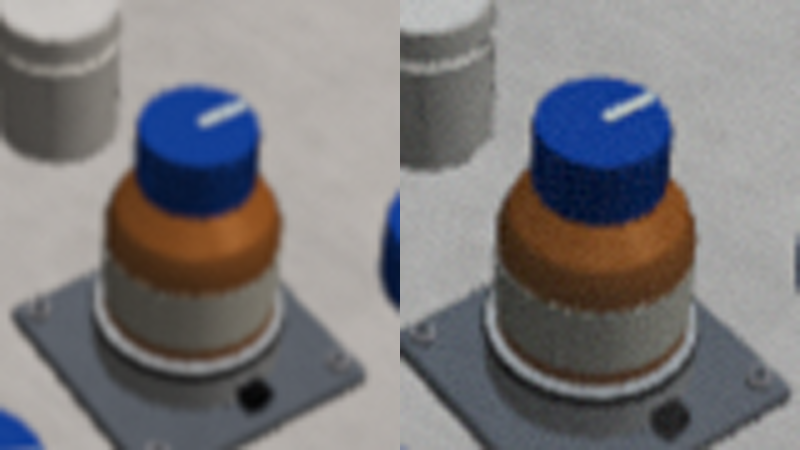

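The crop confirms the choice: a smaller blue cap seated on the amber bottle in the grey holder, with its white index pointing to the upper right. Its centre is at about (0.494, 0.024), and both views agree within 1 mm. I'm moving above it with the gripper raised and yawed along with joint 1.

Call:
carry_out(
  moves=[
    [15,-40,10,0,0,-0.093,100],
    [30,-80,20,0,0,-0.187,100],
    [45,-120,30,0,0,-0.28,100],
    [60,-160,40,0,0,-0.373,100],
    [75,-200,50,0,0,-0.467,100],
  ],
)

```text
time_s: 0.6
tcp_pos: [0.3447, 0.417, 0.2766]
eef_rot: [108.3, 90.0, -122.2]
contact_force: [0.4, 1.0, -0.4]
gripper_width: 0.0875
```

Call:
carry_out(
  moves=[
    [15,-40,4,0,0,-0.093,100],
    [30,-80,8,0,0,-0.187,100],
    [45,-120,12,0,0,-0.28,100],
    [60,-160,16,0,0,-0.373,100],
    [75,-200,20,0,0,-0.467,100],
  ],
)

```text
time_s: 1.1
tcp_pos: [0.4196, 0.217, 0.2967]
eef_rot: [5.5, 90.0, 108.2]
contact_force: [1.4, 0.1, -0.9]
gripper_width: 0.0878
```

Call:
carry_out(
  moves=[
    [15,-40,0,0,0,-0.093,100],
    [30,-80,0,0,0,-0.187,100],
    [45,-120,0,0,0,-0.28,100],
    [60,-160,0,0,0,-0.373,100],
    [75,-195,0,0,0,-0.467,100],
  ],
)

```text
time_s: 1.6
tcp_pos: [0.4946, 0.0218, 0.2965]
eef_rot: [31.0, 90.0, 107.0]
contact_force: [1.0, 0.4, -0.4]
gripper_width: 0.0877
```

```bash
python3 - <<'E'
from h import *
from scipy.spatial.transform import Rotation as Ro
s=r.get_state(); p=r.camera_params("wrist"); im=r.capture("wrist"); cv2.imwrite("pics/wrist1.png",im)
R=Ro.from_euler("xyz",s["eef_rot"],degrees=True).as_matrix(); print(s["joints"].round(1),s["tcp_pos"],"toolx",R[:,0].round(3),"tooly",R[:,1].round(3))
for st,c,m in blobs(im,"blue",150):
    print(st,c.round(1),ray(p,c,.137).round(3),ray(p,c,.122).round(3))
print("proj expected top",proj(p,[.4945,.024,.137]),"TCP",proj(p,s["tcp_pos"]))
E
```

```text
[ 25.3   1.  -14.8  -0.  -74.3 -39.4] [0.49457874 0.02181993 0.29653524] toolx [-0.  0. -1.] tooly [-0.97   0.243  0.   ]
[ 379   99   51   49 1870] [404.6 122.6] [ 0.389 -0.029  0.137] [ 0.385 -0.028  0.122]
[ 215  152   49   46 1664] [239.1 174. ] [ 0.581 -0.019  0.137] [ 0.586 -0.017  0.122]
[ 305  162   43   45 1428] [326.6 184.5] [0.487 0.017 0.137] [0.488 0.021 0.122]
proj expected top [[322.0507098  191.52118966]] TCP [[321.37081675 254.63846757]]
```

View pics/wrist1.png

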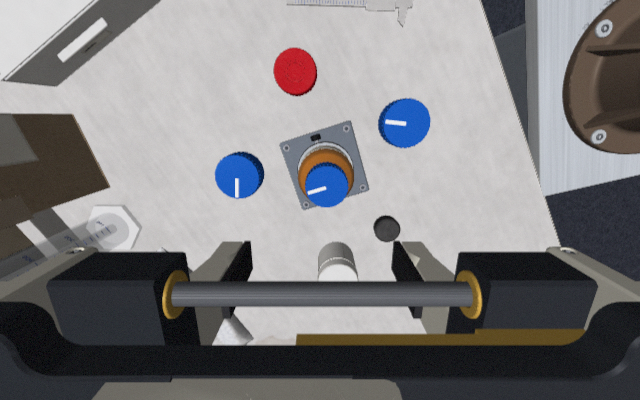

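Wrist view: the cap on the bottle is at about (326,184) with its index pointing left. The decoys are at (404,122) and (239,175), the jar is at (337,262) and the stopper at (387,229). The scene and wrist centres disagree by about 8 mm, probably because of dark side pixels. I'll segment only the bright top face in all three views.

```bash
cat >> h.py <<'E'
def captop(im,p,guess,z=.137,name=None,half=30):
    u,v=np.round(guess).astype(int); cr=im[v-half:v+half,u-half:u+half]
    big=cv2.resize(cr,None,fx=8,fy=8,interpolation=cv2.INTER_CUBIC)
    h=cv2.cvtColor(big,cv2.COLOR_BGR2HSV); blue=cv2.inRange(h,(100,110,25),(125,255,255))
    t,_=cv2.threshold(h[...,2][blue>0].reshape(-1,1),0,255,cv2.THRESH_OTSU)
    top=((blue>0)&(h[...,2]>t)).astype(np.uint8)*255
    top=cv2.morphologyEx(top,cv2.MORPH_OPEN,np.ones((9,9)))
    cs=max((c for c in cv2.findContours(top,0,2)[0] if cv2.contourArea(c)>400),key=lambda c:-np.hypot(*(c.mean(0)[0]-8*half))+cv2.contourArea(c)**.5)
    hull=cv2.convexHull(cs); 
    hm=cv2.drawContours(np.zeros_like(top),[hull],-1,255,-1)
    bar=cv2.bitwise_and(hm,cv2.inRange(h,(0,0,110),(180,110,255))); bar=cv2.erode(bar,np.ones((5,5)))
    f=lambda q:np.array([(q[0]+.5)/8-.5+u-half,(q[1]+.5)/8-.5+v-half])
    P=np.array([ray(p,f(q),z)[:2] for q in cs.reshape(-1,2)]); Ph=np.array([ray(p,f(q),z)[:2] for q in hull.reshape(-1,2)])
    (cc,rr)=cv2.minEnclosingCircle((Ph*1000).astype(np.float32))
    e=cv2.fitEllipse(hull); ec=ray(p,f(e[0]),z)
    B=np.array([ray(p,f(q[0]),z)[:2] for q in cv2.findNonZero(bar)]); d=np.linalg.svd(B-B.mean(0),full_matrices=False)[2][0]
    c=ec[:2]; d=d*np.sign(d@(B.mean(0)-c)); 
    print(name,"thr",t,"ell centre",ec.round(4),"encl",np.round(cc,1),"r",round(rr,1),"bar deg",np.degrees(np.arctan2(d[1],d[0])).round(1),"barmean",B.mean(0).round(4),"offline mm",(1000*np.cross(d,c-B.mean(0))).round(1))
    cv2.drawContours(big,[hull],-1,(0,255,0),1); return big,ec,np.degrees(np.arctan2(d[1],d[0]))
E
python3 - <<'E' 2>/dev/null
from h import *
o=[]
for n,f,g in (("scene","scene0",(331,234)),("side","side0",(349,223)),("wrist","wrist1",(326,185))):
    p=r.camera_params(n); b,_,_=captop(cv2.imread(f"pics/{f}.png"),p,g,name=n); o.append(cv2.resize(b,(260,260)))
    R,_=cv2.Rodrigues(p["rvec"])
print((-R.T@p["tvec"]).round(3))
cv2.imwrite("pics/tops.png",np.hstack(o))
E
```

```text
scene thr 106.0 ell centre [0.4886 0.0195 0.137 ] encl [488.7  19.7] r 25.2 bar deg 4.2 barmean [0.501  0.0224] offline mm -2.0
side thr 102.0 ell centre [0.488  0.0191 0.137 ] encl [488.4  19. ] r 25.6 bar deg 3.1 barmean [0.5008 0.0215] offline mm -1.7
wrist thr 150.0 ell centre [0.4896 0.0153 0.137 ] encl [489.8  15.6] r 25.2 bar deg 2.8 barmean [0.5015 0.0169] offline mm -1.0
[ 0.475 -0.062  0.455]
```

View pics/tops.png

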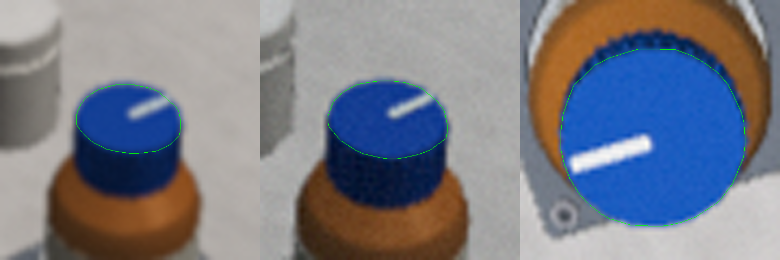

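The top-face radii come out at 25.2–25.6 mm against the 25 mm given, and the centres agree to about 3 mm at (0.489, 0.0175). I'll descend partway and re-measure from close by.

Call:
carry_out(
  moves=[
    [-3,-2,-40,0,0,0,100],
    [-5.5,-4,-80,0,0,0,100],
    [-5.5,-4,-110,0,0,0,100],
    [-5.5,-4,-110,0,0,0,100],
  ],
)

```text
time_s: 2.05
tcp_pos: [0.4861, 0.0188, 0.1827]
eef_rot: [120.2, 89.5, -163.7]
contact_force: [0.5, -1.0, 0.1]
gripper_width: 0.0875
```

```bash
python3 - <<'E' 2>/dev/null
from h import *
s=r.get_state(); p=r.camera_params("wrist"); im=r.capture("wrist"); cv2.imwrite("pics/wrist2.png",im)
g=proj(p,[.489,.0165,.137])[0]; print(s["tcp_pos"],s["contact_force"],g)
b,_,_=captop(im,p,g,name="wrist",half=55); cv2.imwrite("pics/w2top.png",cv2.resize(b,(440,440)))
E
```

```text
[0.4861176  0.01880879 0.18265648] [ 0.46877421 -0.96689371  0.1092564 ] [316.73621679 225.28912384]
wrist thr 150.0 ell centre [0.4884 0.0186 0.137 ] encl [488.7  19. ] r 25.6 bar deg 3.2 barmean [0.5003 0.0208] offline mm -1.5
```

View pics/w2top.png

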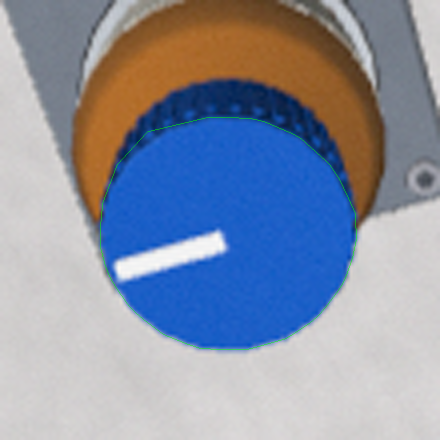

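The close view gives a centre of (0.4885, 0.0186), radius 25.6 mm and index 3.2°, which is consistent with the fixed cameras. Going down now.

Call:
carry_out(
  moves=[
    [1,0,-25,0,0,0,100],
    [1,0,-45,0,0,0,100],
    [1,0,-60,0,0,0,100],
    [1,0,-60,0,0,0,100],
  ],
)

```text
time_s: 2.5
tcp_pos: [0.4902, 0.02, 0.1267]
eef_rot: [133.6, 90.0, -150.1]
contact_force: [-0.5, 0.7, 0.3]
gripper_width: 0.0874
```

Call:
carry_out(
  moves=[
    [0,0,0,0,0,0,100],
    [0,0,0,0,0,0,100],
  ],
)

```text
time_s: 2.7
tcp_pos: [0.4913, 0.0203, 0.1283]
eef_rot: [-60.0, 89.8, 16.2]
contact_force: [0.9, 0.8, -0.1]
gripper_width: 0.0875
```

Call:
carry_out(
  moves=[
    [-2,-1.5,-8,0,0,0,100],
    [-2,-1.5,-15,0,0,0,100],
    [-2,-1.5,-15,0,0,0,100],
  ],
)

```text
time_s: 3.0
tcp_pos: [0.4873, 0.018, 0.1106]
eef_rot: [120.1, 89.9, -163.8]
contact_force: [0.2, -0.6, -0.1]
gripper_width: 0.0878
```

Call:
carry_out(
  moves=[
    [0,0,0,0,0,0,48],
    [0,0,0,0,0,0,48],
    [0,0,0,0,0,0,48],
    [0,0,0,0,0,0,48],
    [0,0,0,0,0,0,48],
  ],
  squeeze=20,
)

```text
time_s: 3.5
tcp_pos: [0.4881, 0.0184, 0.1116]
eef_rot: [-40.4, 90.0, 35.8]
contact_force: [-0.2, -0.8, -0.8]
gripper_width: 0.0533
```

Call:
carry_out(
  moves=[
    [0,0,0,0,0,0,40],
    [0,0,0,0,0,0,40],
    [0,0,0,0,0,0,40],
    [0,0,0,0,0,0,40],
  ],
  squeeze=20,
)

```text
time_s: 3.9
tcp_pos: [0.4881, 0.0183, 0.1116]
eef_rot: [-62.6, 90.0, 13.6]
contact_force: [-1.0, -0.1, 0.5]
gripper_width: 0.0501
```

Call:
carry_out(
  moves=[
    [0,0,0,0,0,0,30],
    [0,0,0,0,0,0,30],
    [0,0,0,0,0,0,30],
  ],
  squeeze=20,
)

```text
time_s: 4.2
tcp_pos: [0.4881, 0.0183, 0.1116]
eef_rot: [-83.4, 90.0, -7.2]
contact_force: [-0.4, 0.3, 1.7]
gripper_width: 0.0499
```

Grip is at 49.9–50.1 mm with no side load. First trial turn: anticlockwise by 23°, watching the moment.

Call:
carry_out(
  moves=[
    [0,0,0,0,0,0.08,30],
    [0,0,0,0,0,0.16,30],
    [0,0,0,0,0,0.24,30],
    [0,0,0,0,0,0.32,30],
    [0,0,0,0,0,0.4,30],
  ],
)

```text
time_s: 4.7
tcp_pos: [0.4887, 0.0183, 0.1116]
eef_rot: [-85.0, 89.9, 14.2]
contact_force: [2.2, -1.1, -0.5]
gripper_width: 0.05
```

```bash
python3 - <<'E' 2>/dev/null
from h import *
s=r.get_state(); print(s["moment"],s["contact_force"],s["joints"].round(1),s["tcp_pos"])
p=r.camera_params("wrist"); im=r.capture("wrist"); cv2.imwrite("pics/wrist3.png",im)
g=proj(p,[.4885,.0186,.137])[0]; print(g)
captop(im,p,g,name="wrist",half=60)
for n in ("scene","side"):
    p=r.camera_params(n);im=r.capture(n);cv2.imwrite(f"pics/{n}3.png",im);
    try: captop(im,p,proj(p,[.4885,.0186,.137])[0],name=n)
    except Exception as e: print(e)
E
```

```text
[-0.40829062 -1.17792488 -0.70054336] [ 2.18203851 -1.12586232 -0.51000328] [ 25.2   9.4 -31.4   0.  -49.2 -16. ] [0.48868164 0.01827261 0.11162152]
[321.5120875  277.31795566]
wrist thr 169.0 ell centre [0.489  0.0141 0.137 ] encl [488.3  19.1] r 24.6 bar deg 9.5 barmean [0.4997 0.0214] offline mm -5.4
'NoneType' object is not iterable
'NoneType' object is not iterable
```

View pics/wrist3.png

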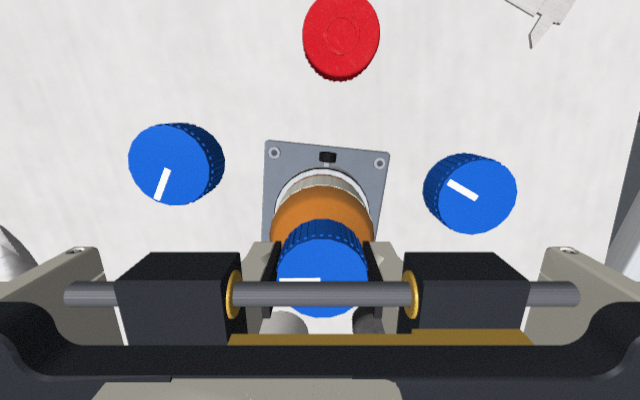

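The gripper turned 23° but the index bar, seen at (300,280), moved only from 3.2° to 9.5°, and the moment is −0.7 N m. Anticlockwise is blocked and the cap slipped in the pads. Now clockwise, to about 62° past the seated position.

Call:
carry_out(
  moves=[
    [0,0,0,0,0,-0.12,30],
    [0,0,0,0,0,-0.24,30],
    [0,0,0,0,0,-0.36,30],
    [0,0,0,0,0,-0.48,30],
    [0,0,0,0,0,-0.6,30],
  ],
)

```text
time_s: 5.35
tcp_pos: [0.4876, 0.0183, 0.1116]
eef_rot: [126.0, 90.0, -169.6]
contact_force: [-1.1, 0.0, 2.3]
gripper_width: 0.0499
```

Call:
carry_out(
  moves=[
    [0,0,0,0,0,-0.12,30],
    [0,0,0,0,0,-0.24,30],
    [0,0,0,0,0,-0.36,30],
    [0,0,0,0,0,-0.48,30],
    [0,0,0,0,0,-0.6,30],
  ],
)

```text
time_s: 5.85
tcp_pos: [0.4874, 0.0185, 0.1116]
eef_rot: [143.0, 89.9, 172.9]
contact_force: [-2.6, 3.1, 3.5]
gripper_width: 0.0498
```

```bash
python3 - <<'E' 2>/dev/null
from h import *
s=r.get_state(); print(s["moment"],s["contact_force"],s["joints"].round(1),s["tcp_pos"])
p=r.camera_params("wrist"); im=r.capture("wrist"); cv2.imwrite("pics/wrist4.png",im)
g=proj(p,[.4885,.0186,.137])[0]
captop(im,p,g,name="wrist",half=60)
E
```

```text
[1.09305802 0.86966163 0.02746718] [-2.56869343  3.06961344  3.49376446] [ 25.3   9.4 -31.4  -0.  -49.3 -85.3] [0.48744339 0.01848665 0.11157367]
wrist thr 152.0 ell centre [0.4861 0.0175 0.137 ] encl [486.6  18.2] r 24.8 bar deg -59.8 barmean [0.4943 0.0089] offline mm -2.8
```

The index is now at −59.8°, which is 63° clockwise of seated. The z moment is near zero, so the cap turned freely. Lifting gently first.

Call:
carry_out(
  moves=[
    [0,0,1,0,0,0,30],
    [0,0,3,0,0,0,30],
    [0,0,6,0,0,0,30],
    [0,0,10,0,0,0,30],
    [0,0,10,0,0,0,30],
  ],
)

```text
time_s: 6.4
tcp_pos: [0.4877, 0.0185, 0.122]
eef_rot: [117.0, 90.0, 147.4]
contact_force: [-4.2, 4.9, 1.9]
gripper_width: 0.05
```

Call:
carry_out(
  moves=[
    [0,0,8,0,0,0,30],
    [0,0,20,0,0,0,30],
    [0,0,35,0,0,0,30],
    [0,0,55,0,0,0,30],
    [0,0,75,0,0,0,30],
  ],
)

```text
time_s: 6.9
tcp_pos: [0.4889, 0.0179, 0.1989]
eef_rot: [-43.9, 89.9, -13.5]
contact_force: [0.1, 0.3, -0.9]
gripper_width: 0.0501
```

Call:
carry_out(
  moves=[
    [0,0,20,0,0,0,30],
    [0,0,34,0,0,0,30],
    [0,0,40,0,0,0,30],
    [0,0,40,0,0,0,30],
    [0,0,40,0,0,0,30],
  ],
)

```text
time_s: 7.4
tcp_pos: [0.4879, 0.0181, 0.2364]
eef_rot: [-144.7, 90.0, -114.4]
contact_force: [0.3, -0.7, -0.6]
gripper_width: 0.0497
```

```bash
python3 - <<'E' 2>/dev/null
from h import *
s=r.get_state(); print(s["moment"],s["contact_force"],s["joints"].round(1),s["tcp_pos"],s["gripper_width"],s["eef_rot"])
a=r.capture("scene"); b=r.capture("side"); w=r.capture("wrist"); cv2.imwrite("pics/w5.png",w)
z=lambda im:cv2.resize(im[100:340,220:430],(420,480),interpolation=cv2.INTER_CUBIC)
cv2.imwrite("pics/end.png",np.hstack([z(b),cv2.resize(w[160:400,180:460],(380,480))[:, :]]))
p=r.camera_params("wrist"); captop(w,p,proj(p,[.488,.0185,.262])[0],z=.262,name="wrist",half=60)
E
```

```text
[ 0.14256623 -0.11387991  0.05338461] [ 0.26707504 -0.69092289 -0.55704835] [ 25.3   2.3 -21.3   0.  -66.4 -84.9] [0.48791993 0.01810945 0.23639729] 0.049732319107035704 [-144.73591888   89.9958664  -114.38847242]
wrist thr 146.0 ell centre [0.4841 0.0157 0.262 ] encl [486.6  17.6] r 24.7 bar deg -59.3 barmean [0.4942 0.0084] offline mm -5.0
```

View pics/end.png

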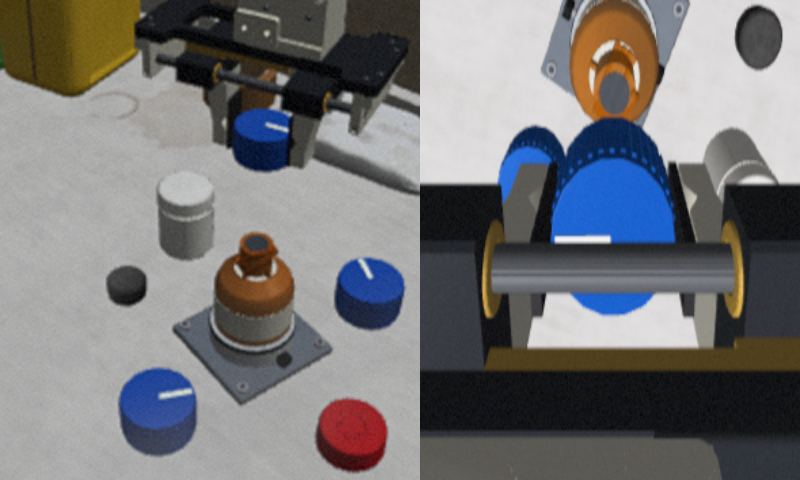

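The cap is in the fingers, level, directly above the bare amber neck (side crop: cap at (262,140), neck at (258,245)). The jar, stopper and red cap are where they were. Handing in.

```bash
python3 -c "
from plant import r
print(r.get_state()['tcp_pos'],r.get_state()['gripper_width']); print(r.close_job())"
```

```text
[0.48771352 0.01812829 0.23584899] 0.049559007465124094
the job is handed in; nothing more can be done
None
```

The cap is off the bottle and the job is handed in, at about 7.6 s of the 35 s allowed. The gripper still holds the cap, level, about 10 cm above the mouth.

- **Turning:** I gripped the cap at 20 N and tried anticlockwise first. That way was blocked: the cap turned only about 6° while the gripper turned 23°, and the moment reached −0.7 N m. Clockwise it turned freely to about 63° from its seated position, and it lifted off without resistance.
- **Last checks:** The gripper opening is 49.6 mm for a 50 mm cap, and the tool points straight down to within 0.1°. The cap's underside works out at about 0.232 m, or 9.9 cm above the mouth. The bare neck is visible and the jar, stopper and red cap look untouched.
- **Disagreements:** My first estimates of the cap's centre from the scene and wrist views differed by about 8 mm; measuring only its bright top face brought them within about 4 mm. In the last two wrist pictures the gripper's rod partly hid the cap, so its centre fit there was a few millimetres off. I relied on the index bar's direction and the gripper opening instead.

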